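Put the lot stamp away in the covered carousel

TASK

Put the lot stamp that is out on the table back in the stamp carousel: turn the carousel by its knob until the empty bay shows squarely in the window of the clear cover, and stand the stamp upright in its place in that bay, handle up. Then turn the carousel, either way, until the solid wooden sector fills the window, so that the rubber stays clean, and let go. Leave the other things on the table where they are.

Things in the scene. Friction and masses are not known exactly. Their poses are not given: they have to be found in the camera images.
- stamp_center (a point): Centre of the loose wooden lot stamp, 36.5 mm above its underside. It stands upright, 73 mm high: a block 26 mm (its x) by 52 mm (its y), 20 mm high; on its middle a neck 16 mm thick, then a round knob-shaped handle 24 mm thick, from 43 mm up to the top. z is up; its two ends are alike. About 60 g.
- carousel_stand: Fixed stand of the stamp carousel, 167 mm across: steel foot and a flat round cover of clear plastic 4 mm thick, its top 145 mm above the table. Origin on the turning axis at table height. The cover has one window, a notch open to the rim, 84 degrees wide, from 24 mm radius outwards, on the stand's -x side. Crates 210 mm high stand close behind it, a 410 mm stack at the far left.
- knob_grip (a point): On the turning axis, the middle of the round black fluted knob on top, by which the drum under the cover is turned: 32 mm in diameter, 20 mm high, from 147 to 167 mm above the table (2 mm above the cover). Any grip direction from above serves.
- carousel (a joint): Angle of the drum under the cover, anticlockwise from above, no end stops; light friction (0.04 Nm) holds it. At 0 the solid sector (100 degrees wide, wooden top just under the cover) fills the window; at +1.629 the empty bay is centred in it. Three bays of 87 degrees: two hold stamps like the loose one, fixed there; the third is empty.
- window (a point): Centre of the window, 53.5 mm from the axis, at the top of the cover. Its x points outwards from the axis, z up.
- empty_bay (a point): Centre of the stamp's place on the empty bay's floor, 62 mm above the table, 53.5 mm from the axis; turns with the drum. x outwards from the axis, y along the rim. Four ribs 6 mm high leave 32 mm (x) by 60 mm (y): the stamp's y goes along the bay's y, either way round. Bay walls are 35 mm or more from the handle along y, the rim wall 23 mm outwards; the cover's underside is 79 mm above the floor.
- blank_sector (a point): Centre of the solid wooden sector's top, 53.5 mm from the axis, 139.5 mm above the table; turns with the drum. x points outwards from the axis.
- ink_pad: Flat closed ink pad tin, 79 x 113 x 16 mm, origin at the centre of its underside; stays where it is.
- tally_book: Notebook, 148 x 109 x 13 mm, with a pen on it, origin at the centre of its underside; stays where it is.
- tile_bundle: Banded bundle of tiles, 49 x 72 x 34 mm, origin at the centre of its underside; stays where it is.
- lot_stamp: The same stamp, origin at the centre of its underside.
Not all that is in view belongs to the job. Of the things that look like the lot_stamp, the largest one is meant.

How it is judged:
By the outcome, as a careful person would: the job done as asked, in the order asked, and still so for the second after the job is handed in, with the robot touching nothing.
It also fails if it takes over 72 s, if anything falls off the work surface, if the arm or the gripper's body presses on something with over 40 N, if the wrist force passes 120 N, or if a joint passes its speed limit or range.

ROBOT

A 6-joint arm with a two-finger parallel gripper is mounted at the origin on a cart in front of the work surface, level with it; the furniture and walls round the work are solid. World frame = base frame: x ahead of the robot, y to its left, z up, the work surface at z = 0. Lengths are in mm, angles in degrees, forces in N, time in s.
With the tool pointing down it reaches from about 250 to 775 mm from the base axis. Payload 4 kg.
Tool frame: the origin (TCP) lies midway between the tips of the shut fingers; the grasp point (between the pads) lies 19 mm behind it; z points along the fingers, y is the direction in which the jaws open and shut (so a half turn about z gives the same grasp; the last joint's range is limited). The gripper opens to 94 mm and grips with 3 to 60 N. Pads are 16 mm wide; open, the fingers measure 119 mm over their backs; the gripper's body (75 mm by 177 mm) begins 78 mm behind the grasp point.
Start: joints at [59.181, 4.996, 78.535, -0, 96.463, -5.907], TCP at [231.688, 498.84, 205.506] pointing down, gripper open.
Joint ranges: [-177.83, 177.83], [-43.37, 116.18], [15.69, 146.23], [-61.86, 241.86], [9.47, 152.12], [-147.06, 147.06]. Speed limits (degrees/s): [159.86, 159.86, 180, 180, 180, 180].

INTERFACE

Orientations are given as a 3x3 rotation matrix whose columns are the frame's x, y, z axes.
In Python, from rig import ctrl gives the robot as it stands. The module is installed in compiled form; this text tells all that it offers.
- The arm moves only by the tool jog_arm, never from a script. Its argument "targets" is a list of rows, each an object with "angular": the turn, a rotation vector about the tool's x, y, z in degrees, a list of three; "translation": the shift along the tool's x, y, z in mm, a list of three; "gripper": the closure in counts, from 0 (fully open) to 255 (shut). A call has 1 to 5 rows; each row is the pose to reach, as a shift and turn from the pose commanded when the call began, along the tool's axes at that moment; what a row does not reach only later rows make up. A row lasts 1/10 s, in which the tool goes at most 50 mm and 8.59 degrees, less where a joint would pass 70% of its speed; a pose out of reach is approached as far as the arm can. A call with a gripper value outside its range is refused whole. The fingers move at their own pace and stop on an object; "squeeze" is the grip in N (left out, the last holds). Time passes only in rows, so rows that repeat a pose let the fingers close. It gives the time, the measured TCP pose, the force and the opening at its end, in the units of the state.
- ctrl.get_obs(): the state, without advancing time (a new reading comes with each control period).
- ctrl.read_camera(name): name is "side" or "top"; returns a dict with "img" (480x640x3 uint8, blue, green, red), "z_map" (480x640 float32, mm along the optical axis (not along the pixel's ray), 0 where there is no reading), "K" (3x3 intrinsics, pixels), "origin" and "attitude" of the camera in the world. Camera axes: x right, y down, z forward; pixel columns grow to the right and rows downward; lengths in mm; the calibration is good to about 2 mm. A picture is of the moment at which its call begins.
- ctrl.sign_off(): hands the job in, once; it reports no verdict.
The state is a dict: "time": time; "joints": joint angles; "joint_vel": joint speeds; "joint_torque": joint torques, N m; "position": TCP position; "ee_rot": TCP orientation; "force": force on the tool from outside, world axes, zero at the start; "moment": the same for the moment, N m; "width": finger opening in mm.
Only numpy, scipy, OpenCV 4.12 (cv2) and the standard library are available. Lean on these libraries where they do the work, as an engineer would, in place of code of your own. Each camera call takes 0.05 s, during which the arm holds its last target. There are 200 camera calls.

## Working session

There is one attempt and no reset: what is moved stays moved. The work goes in short steps, Python scripts to look and compute and a tool call to move; the robot and the scene stay as the last step left them, time stands still between calls to the robot, and variables do not carry over. Pictures are saved under pics/ and viewed, about 8 in all and at most 12, crops included, and the job is handed in when it is done.

Besides the shell and the picture viewer there is one more tool, called after "Emit:" by a JSON object that holds its "fn" and its "kwargs". jog_arm: Moves the arm, as the interface text tells. Its arguments: {"type":"object","properties":{"targets":{"type":"array","items":{"type":"object","properties":{"angular":{"type":"array","items":{"type":"number"}},"translation":{"type":"array","items":{"type":"number"}},"gripper":{"type":"number"}}}},"squeeze":{"type":"number"}},"required":["targets"]}

```bash
mkdir -p pics; cat > h.py <<'E'
import numpy as np, cv2
from rig import ctrl
def cam(n):
    c=ctrl.read_camera(n); c['K']=np.array(c['K']);c['R']=np.array(c['attitude']);c['o']=np.array(c['origin']);return c
def pts(c):
    z=c['z_map'];v,u=np.mgrid[:480,:640];K=c['K']
    p=np.stack([(u-K[0,2])/K[0,0]*z,(v-K[1,2])/K[1,1]*z,z],-1)
    return p@c['R'].T+c['o']
def ray(c,u,v,h):
    d=c['R']@np.linalg.solve(c['K'],[u,v,1.]);return c['o']+d*(h-c['o'][2])/d[2]
def proj(c,p):
    q=c['K']@(c['R'].T@(np.array(p)-c['o']));return q[:2]/q[2]
E
python3 - <<'E'
from h import *
o=ctrl.get_obs();print(o['position'],np.round(o['ee_rot'],3),o['width'],o['time'])
for n in('top','side'):
    c=cam(n);cv2.imwrite(f'pics/{n}0.png',c['img']);print(n,c['K'].tolist(),c['o'],c['R'].round(3).tolist())
E
```

```text
[231.39572582 498.35496837 204.32383506] [[-0.907  0.421 -0.001]
 [ 0.421  0.907 -0.002]
 [ 0.    -0.002 -1.   ]] 93.77639664927193 0.0
top [[520.9189108170107, 0.0, 310.66865374622375], [0.0, 520.9189108170107, 234.27628042349778], [0.0, 0.0, 1.0]] [ 210.90433402 -108.94396433 1499.10252612] [[-0.002, -0.988, 0.152], [-1.0, 0.003, 0.004], [-0.005, -0.152, -0.988]]
side [[596.439443743528, 0.0, 311.03191229090964], [0.0, 596.439443743528, 242.38198370386473], [0.0, 0.0, 1.0]] [ 202.11750274 1163.1774135   998.85809115] [[-0.98, -0.133, 0.149], [-0.199, 0.557, -0.806], [0.024, -0.82, -0.572]]
```

View pics/top0.png

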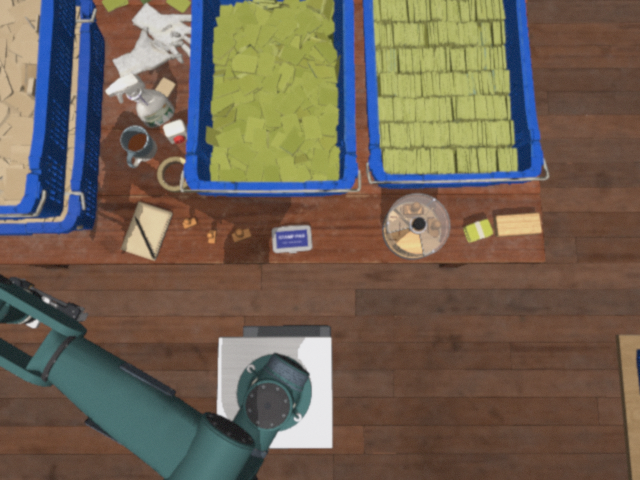

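View pics/side0.png

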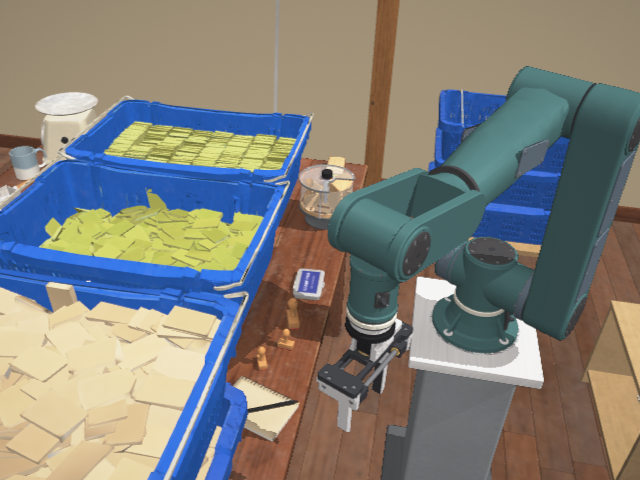

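Stamp candidates, as top pixel / side pixel: (190,223) / (263,357), (211,237) / (286,338) and (240,235) / (293,313). The last looks largest. The carousel hub is at top (418,224). Next I'll measure and check crops.

```bash
python3 - <<'E'
from h import *
c=cam('top');s=cam('side');P=pts(c);S=pts(s)
a=cv2.resize(c['img'][205:260,175:265],(800,489),interpolation=cv2.INTER_CUBIC)
b=cv2.resize(c['img'][185:265,375:465],(640,569),interpolation=cv2.INTER_CUBIC)
d=cv2.resize(s['img'][285:375,245:325],(512,576),interpolation=cv2.INTER_CUBIC)
cv2.imwrite('pics/carousel.png',b)
q=np.zeros((576,800,3),np.uint8);q[:275,:450]=cv2.resize(a,(450,275));q[:450,450:]=cv2.resize(d,(350,450)) if 0 else cv2.resize(d,(350,394)).repeat(1,0)[:394] if 0 else cv2.resize(d,(350,450));cv2.imwrite('pics/stamps.png',q)
# stamps: points above the table, in regions
for nm,PP,(u0,u1,v0,v1) in(('t',P,(180,202,212,232)),('t',P,(203,220,228,246)),('t',P,(228,254,224,246)),('s',S,(255,272,342,372)),('s',S,(277,297,325,350)),('s',S,(283,303,294,330))):
    q=PP[v0:v1,u0:u1].reshape(-1,3);q=q[(q[:,2]>6)&(q[:,2]<120)]
    m=q[:,2].max();t=q[q[:,2]>m-10];print(nm,len(q),'max',m.round(1),'top',t.mean(0).round(1),'all',q.min(0).round(),q.max(0).round())
    bl=q[(q[:,2]>12)&(q[:,2]<26)].astype(np.float32)
    if len(bl)>4: print('  block',cv2.minAreaRect(bl[:,:2]))
# carousel
q=P[185:265,375:465].reshape(-1,3);k=q[(q[:,2]>158)&(q[:,2]<175)];print('knob',len(k),k.mean(0),k.min(0),k.max(0))
r=q[(q[:,2]>138)&(q[:,2]<152)];print('cover',len(r),cv2.minEnclosingCircle(r[:,:2].astype(np.float32)),r[:,2].mean())
for p in((418,224),):print('ray',ray(c,*p,167))
q=S[160:230,295:360].reshape(-1,3);k=q[(q[:,2]>155)&(q[:,2]<175)];print('knob s',len(k),k.mean(0),k.min(0),k.max(0))
E
```

```text
t 108 max 57.7 top [473.8 249.2  50.8] all [454. 230.   6.] [501. 273.  58.]Traceback (most recent call last):
  File "<stdin>", line 13, in <module>
cv2.error: OpenCV(4.12.0) /io/opencv/modules/imgproc/src/convhull.cpp:143: error: (-215:Assertion failed) total >= 0 && (depth == CV_32F || depth == CV_32S) in function 'convexHull'
```

View pics/stamps.png

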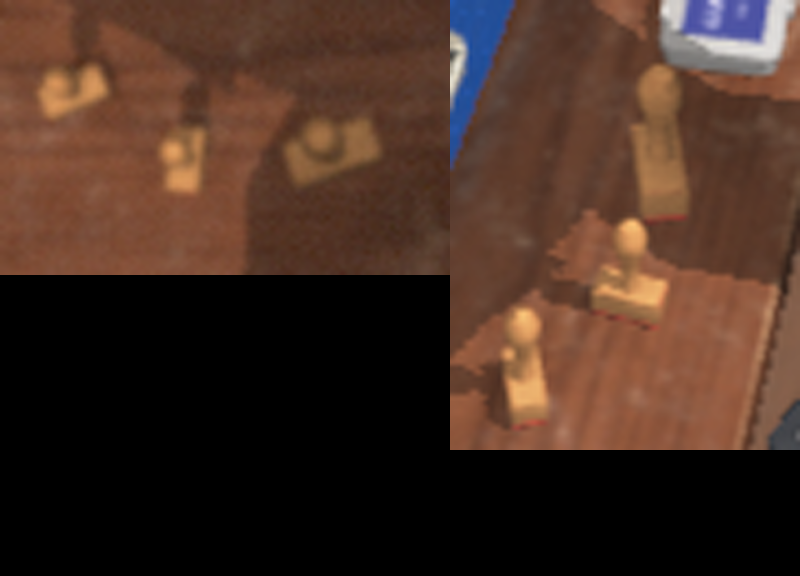

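View pics/carousel.png

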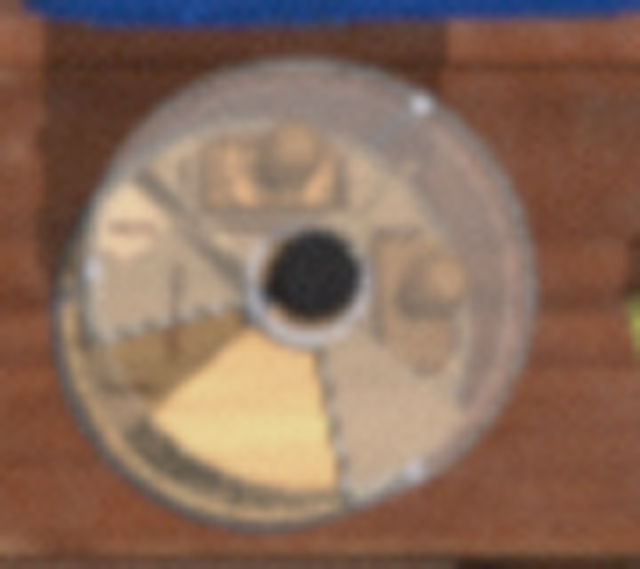

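The third stamp, at top (240,235) and in shadow, is clearly the largest, and it stands upright. The window is at the lower left of the carousel, about 145° in the world frame. The solid sector is only partly in it. The empty bay is at the left, and the fixed stamps are at crop (290,160) and (425,290). Next come the fine numbers.

```bash
python3 - <<'E'
from h import *
c=cam('top');s=cam('side');P=pts(c);S=pts(s)
for nm,PP,(u0,u1,v0,v1) in(('t',P,(203,220,228,246)),('t',P,(228,254,224,246)),('s',S,(283,303,294,330))):
    q=PP[v0:v1,u0:u1].reshape(-1,3);q=q[(q[:,2]>8)&(q[:,2]<120)]
    m=q[:,2].max();t=q[q[:,2]>m-10];print(nm,len(q),'max',m.round(1),'top',t.mean(0).round(1),'all',q.min(0).round(),q.max(0).round())
# block top outline by colour in top view
h=cv2.cvtColor(c['img'],cv2.COLOR_BGR2HSV)
z=P[...,2];m=((z>10)&(z<30)).astype(np.uint8);m[:,:228]=0;m[:,254:]=0;m[:224]=0;m[246:]=0
yx=np.argwhere(m);w=np.array([ray(c,u,v,20)[:2] for v,u in yx],np.float32);print('block',len(w),cv2.minAreaRect(w))
# colour: wood is brighter/yellower than table
r=c['img'][222:248,225:257];print(r[:,:,1].tolist()[::3])
q=P[185:265,375:465].reshape(-1,3)
for lo,hi in((155,175),(135,153)):
    k=q[(q[:,2]>lo)&(q[:,2]<hi)];print(lo,len(k))
    if len(k):print(k.mean(0),k.min(0),k.max(0),cv2.minEnclosingCircle(k[:,:2].astype(np.float32)))
g=c['img'][185:265,375:465].max(2);dk=(g<60)&(np.hypot(*(np.mgrid[:80,:90]-np.array([39,43])[:,None,None]))<12)
v,u=np.argwhere(dk).mean(0)+[185,375];print('knob px',u,v,dk.sum(),ray(c,u,v,165))
g=s['img'].max(2)[165:185,318:336];yx=np.argwhere(g<60);v,u=yx.mean(0)+[165,318];print('knob side',u,v,len(yx),ray(s,u,v,160))
print('crate front x near stamp/carousel',[P[v,u].round() .tolist()for u,v in((240,188),(418,180),(330,190))])
E
```

```text
t 93 max 56.5 top [433.1 182.3  50.9] all [415. 173.   8.] [453. 194.  56.]
t 189 max 78.1 top [437.4  97.9  71.6] all [417.  64.   8.] [471. 125.  78.]
s 310 max 74.3 top [438.6 103.1  68.6] all [419.   6.   8.] [458. 184.  74.]
block 117 ((436.3506774902344, 97.75446319580078), (26.47625732421875, 51.716514587402344), 20.18717384338379)
[[71, 69, 68, 64, 62, 60, 60, 60, 61, 54, 52, 53, 51, 53, 58, 55, 59, 56, 52, 56, 52, 56, 53, 58, 56, 54, 58, 57, 57, 56, 59, 57], [76, 72, 75, 78, 78, 78, 75, 74, 72, 60, 54, 52, 59, 61, 60, 58, 56, 56, 54, 58, 56, 58, 58, 57, 58, 57, 55, 56, 57, 58, 62, 64], [75, 73, 72, 76, 75, 77, 67, 59, 53, 54, 51, 57, 67, 66, 72, 67, 61, 56, 58, 62, 61, 69, 78, 75, 61, 55, 46, 48, 56, 58, 59, 57], [79, 76, 76, 71, 69, 60, 49, 53, 53, 57, 74, 88, 102, 111, 111, 104, 95, 80, 86, 100, 103, 105, 103, 95, 82, 63, 55, 53, 54, 50, 55, 60], [76, 75, 73, 61, 52, 54, 62, 86, 98, 97, 85, 83, 93, 100, 97, 91, 80, 70, 76, 98, 103, 101, 99, 103, 99, 83, 61, 56, 51, 49, 47, 51], [82, 76, 63, 57, 54, 55, 57, 74, 95, 101, 102, 97, 91, 79, 82, 76, 72, 82, 91, 93, 89, 83, 81, 7
[... 419 characters left out ...]
, 46]]
155 215
[ 482.41990661 -403.2559641   167.00120824] [ 429.15148834 -506.79725913  157.42400209] [ 545.69147126 -293.37820033  174.91530903] ((534.565185546875, -400.0985107421875), 107.12094116210938)
135 2726
[ 448.22808644 -389.12872234  143.50330167] [ 363.37303382 -468.72652557  135.03207015] [ 528.14601153 -301.06760973  152.84972264] ((445.5268859863281, -385.3836975097656), 84.50988006591797)
knob px 418.52173913043475 223.56521739130434 92 [ 443.72394158 -383.42416417  165.        ]
knob side 326.5357142857143 173.6904761904762 84 [ 447.11375914 -377.05969917  160.        ]
crate front x near stamp/carousel [[533.0, 78.0, 193.0], [549.0, -377.0, 206.0], [523.0, -153.0, 210.0]]
```

```bash
cat > win.py <<'E'
from h import *
c=cam('top');A=(444.5,-383.5)
P=pts(c)
# per-angle profile: rays at cover height 145 / drum top height 139.5
for a in range(70,240,4):
    zs=[];zb=[];bgr=[]
    for r in range(35,74,3):
        d=np.array([np.cos(np.radians(a)),np.sin(np.radians(a))])*r
        u,v=np.round(proj(c,[A[0]+d[0],A[1]+d[1],143])).astype(int);zs.append(P[v,u,2]);bgr.append(c['img'][v,u].astype(int))
    print(a,np.percentile(zs,[10,50,90]).round(0),np.median(bgr,0).round())
E
python3 win.py
```

```text
70 [141. 143. 149.] [137. 163. 189.]
74 [142. 144. 146.] [141. 166. 192.]
78 [141. 144. 148.] [139. 163. 186.]
82 [140. 143. 147.] [139. 163. 186.]
86 [141. 144. 147.] [138. 162. 186.]
90 [141. 145. 146.] [138. 162. 186.]
94 [142. 145. 150.] [138. 163. 187.]
98 [140. 145. 148.] [139. 163. 187.]
102 [140. 145. 147.] [137. 157. 178.]
106 [ 81. 144. 147.] [126. 138. 154.]
110 [57. 62. 66.] [ 95. 128. 156.]
114 [58. 62. 67.] [ 89. 123. 156.]
118 [58. 63. 68.] [ 88. 121. 151.]
122 [58. 64. 67.] [ 84. 119. 149.]
126 [57. 63. 66.] [ 89. 123. 156.]
130 [ 78. 136. 139.] [119. 164. 205.]
134 [135. 138. 141.] [139. 195. 230.]
138 [136. 139. 142.] [141. 199. 232.]
142 [135. 139. 141.] [143. 201. 232.]
146 [135. 139. 148.] [143. 200. 232.]
150 [137. 139. 143.] [142. 199. 232.]
154 [136. 139. 144.] [140. 198. 232.]
158 [137. 139. 142.] [142. 199. 232.]
162 [136. 139. 143.] [143. 201. 232.]
166 [136. 139. 141.] [143. 199. 232.]
170 [135. 138. 143.] [141. 198. 232.]
174 [137. 139. 141.] [142. 200. 232.]
178 [136. 138. 141.] [142. 199. 232.]
182 [135. 137. 141.] [143. 201. 232.]
186 [134. 139. 142.] [138. 194. 224.]
190 [140. 142. 145.] [125. 154. 177.]
194 [140. 142. 148.] [140. 161. 182.]
198 [142. 145. 147.] [144. 170. 196.]
202 [141. 142. 146.] [144. 171. 196.]
206 [139. 145. 149.] [145. 172. 198.]
210 [141. 144. 148.] [144. 170. 196.]
214 [142. 146. 149.] [144. 169. 196.]
218 [141. 144. 147.] [143. 169. 196.]
222 [140. 143. 145.] [143. 167. 192.]
226 [140. 144. 146.] [142. 167. 193.]
230 [139. 144. 147.] [140. 162. 186.]
234 [143. 146. 147.] [122. 147. 175.]
238 [141. 144. 148.] [118. 143. 173.]
```

Emit:
{"fn": "jog_arm", "kwargs": {"targets": [{"angular":[0,0,8],"translation":[-20,-26,-40],"gripper":90},{"angular":[0,0,16],"translation":[-40,-50,-80],"gripper":90},{"angular":[0,0,24],"translation":[-65,-80,-115],"gripper":90},{"angular":[0,0,32],"translation":[-93,-117,-115],"gripper":90},{"angular":[0,0,40],"translation":[-120,-150,-115],"gripper":90}], "squeeze": 15}}

```text
time: 0.85
position: [277.8, 310.9, 322.8]
ee_rot: [[-0.419, 0.908, 0.004], [0.908, 0.419, 0.003], [0.001, 0.005, -1.0]]
force: [0.5, 0.3, 0.5]
width: 61.4
```

```bash
cat >> h.py <<'E'
def go(x,y,z,jaw):
    "tool-frame shift and turn to a tool-down world target"
    o=ctrl.get_obs();R=np.array(o['ee_rot']);j=np.degrees(np.arctan2(R[1,1],R[0,1]))
    Rz=np.column_stack([[np.cos(np.radians(jaw+90)),np.sin(np.radians(jaw+90)),0],[np.cos(np.radians(jaw)),np.sin(np.radians(jaw)),0],[0,0,-1]])
    print('t',o['time'],'pos',np.round(o['position'],1),'jaw',j.round(1),'w',round(o['width'],1),'F',np.round(o['force'],1),'q',np.round(o['joints'],0),'| shift',(R.T@(np.array([x,y,z])-o['position'])).round(1),'turn',np.degrees(cv2.Rodrigues(R.T@Rz)[0].ravel()).round(1))
E
python3 -c "
from h import *
go(445,-384,320,-15)"
```

```text
t 0.85 pos [277.8 310.9 322.8] jaw 24.8 w 61.4 F [0.5 0.3 0.5] q [ 40. -12.  81.  -0. 110.  16.] | shift [-701.  -139.7    1.5] turn [ 0.2 -0.1 39.8]
```

Emit:
{"fn": "jog_arm", "kwargs": {"targets": [{"translation":[-49,-10,0],"angular":[0,0,0],"gripper":90},{"translation":[-98,-19,0],"angular":[0,0,0],"gripper":90},{"translation":[-147,-29,0],"angular":[0,0,0],"gripper":90},{"translation":[-196,-39,0],"angular":[0,0,0],"gripper":90},{"translation":[-244,-48,0],"angular":[0,0,0],"gripper":90}]}}

```text
time: 1.35
position: [337.2, 69.0, 320.8]
ee_rot: [[-0.424, 0.905, 0.002], [0.905, 0.424, 0.0], [-0.001, 0.002, -1.0]]
force: [1.1, 0.1, 0.2]
width: 60.9
```

Emit:
{"fn": "jog_arm", "kwargs": {"targets": [{"translation":[-49,-10,0],"angular":[0,0,0],"gripper":90},{"translation":[-98,-19,0],"angular":[0,0,0],"gripper":90},{"translation":[-147,-29,0],"angular":[0,0,0],"gripper":90},{"translation":[-196,-39,0],"angular":[0,0,0],"gripper":90},{"translation":[-244,-48,0],"angular":[0,0,0],"gripper":90}]}}

```text
time: 1.85
position: [397.2, -172.7, 320.7]
ee_rot: [[-0.423, 0.906, 0.001], [0.906, 0.423, -0.0], [-0.001, 0.001, -1.0]]
force: [-0.1, 0.1, 0.4]
width: 60.9
```

Emit:
{"fn": "jog_arm", "kwargs": {"targets": [{"translation":[-45,-9,0],"angular":[0,0,8],"gripper":90},{"translation":[-90,-18,0],"angular":[0,0,16],"gripper":90},{"translation":[-135,-27,0],"angular":[0,0,24],"gripper":90},{"translation":[-175,-35,0],"angular":[0,0,32],"gripper":90},{"translation":[-213,-43,0],"angular":[0,0,40],"gripper":90}]}}

```text
time: 2.35
position: [448.8, -383.6, 320.0]
ee_rot: [[0.264, 0.965, -0.0], [0.965, -0.264, 0.0], [0.0, -0.0, -1.0]]
force: [1.1, -0.2, -0.2]
width: 60.7
```

```bash
python3 -c "
from h import *
go(445,-384,200,-15)
s=cam('side');cv2.imwrite('pics/s1.png',cv2.resize(s['img'][90:250,240:400],(640,640))[:600])"
```

```text
t 2.35 pos [ 448.8 -383.6  320. ] jaw -15.3 w 60.7 F [ 1.1 -0.2 -0.2] q [-46.  11.  59.   0. 110. -31.] | shift [ -1.5  -3.5 120. ] turn [-0.  -0.  -0.3]
```

View pics/s1.png

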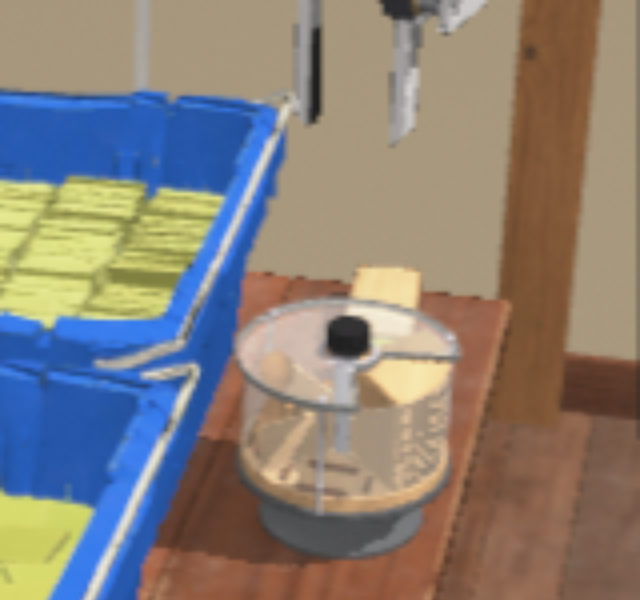

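The gripper is above the carousel, knob at crop (348,335) and clear all round. Descending in two steps.

Emit:
{"fn": "jog_arm", "kwargs": {"targets": [{"translation":[-1,-3,45],"angular":[0,0,0],"gripper":90},{"translation":[-1,-3,90],"angular":[0,0,0],"gripper":90},{"translation":[-1,-3,125],"angular":[0,0,0],"gripper":90},{"translation":[-1,-3,140],"angular":[0,0,0],"gripper":90},{"translation":[-1,-3,140],"angular":[0,0,0],"gripper":90}]}}

```text
time: 2.9
position: [444.5, -380.6, 177.8]
ee_rot: [[0.257, 0.966, -0.004], [0.966, -0.257, 0.004], [0.003, -0.005, -1.0]]
force: [0.8, -0.1, 0.5]
width: 60.7
```

```bash
python3 -c "
from h import *
go(445,-384,152,-15)
s=cam('side');cv2.imwrite('pics/s2.png',cv2.resize(s['img'][130:230,275:375],(600,600)))"
```

```text
t 2.9 pos [ 444.5 -380.6  177.8] jaw -14.9 w 60.7 F [ 0.8 -0.1  0.5] q [-46.  10.  76.   0.  94. -31.] | shift [-3.3  1.5 25.7] turn [-0.3 -0.2  0.1]
```

View pics/s2.png

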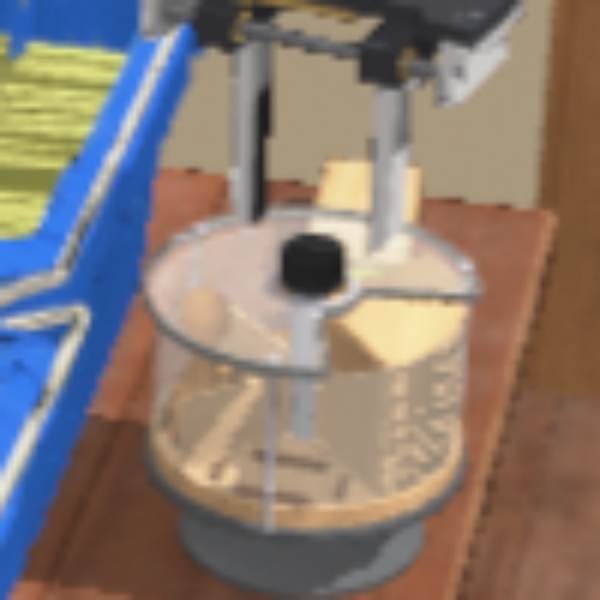

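Emit:
{"fn": "jog_arm", "kwargs": {"targets": [{"translation":[-1.5,0,15],"angular":[0,0,0],"gripper":90},{"translation":[-1.5,0,26],"angular":[0,0,0],"gripper":90},{"translation":[-1.5,0,26],"angular":[0,0,0],"gripper":200},{"translation":[-1.5,0,26],"angular":[0,0,0],"gripper":200},{"translation":[-1.5,0,26],"angular":[0,0,0],"gripper":200}], "squeeze": 20}}

```text
time: 3.45
position: [445.4, -383.5, 155.1]
ee_rot: [[0.257, 0.966, 0.001], [0.966, -0.257, -0.001], [-0.001, 0.001, -1.0]]
force: [-0.6, -0.4, -0.0]
width: 40.4
```

Emit:
{"fn": "jog_arm", "kwargs": {"targets": [{"translation":[0,0,0],"angular":[0,0,0],"gripper":200},{"translation":[0,0,0],"angular":[0,0,0],"gripper":200},{"translation":[0,0,0],"angular":[0,0,0],"gripper":200}]}}

```text
time: 3.75
position: [447.0, -383.9, 155.2]
ee_rot: [[0.257, 0.966, 0.005], [0.966, -0.257, -0.002], [-0.001, 0.005, -1.0]]
force: [5.3, -0.9, -0.8]
width: 31.3
```

Emit:
{"fn": "jog_arm", "kwargs": {"targets": [{"translation":[0,2,0],"angular":[0,0,-4],"gripper":200},{"translation":[0,2,0],"angular":[0,0,-10],"gripper":200},{"translation":[0,2,0],"angular":[0,0,-16],"gripper":200},{"translation":[0,2,0],"angular":[0,0,-23],"gripper":200},{"translation":[0,2,0],"angular":[0,0,-30],"gripper":200}]}}

```text
time: 4.25
position: [446.0, -383.9, 155.2]
ee_rot: [[-0.264, 0.964, -0.002], [0.964, 0.264, -0.0], [0.0, -0.002, -1.0]]
force: [-4.3, 0.3, 1.6]
width: 30.9
```

```bash
python3 -c "
from h import *
go(445,-384,152,45)"
```

```text
t 4.25 pos [ 446.  -383.9  155.2] jaw 15.3 w 30.9 F [-4.3  0.3  1.6] q [-46.  11.  78.  -0.  92. -62.] | shift [ 0.1 -0.9  3.2] turn [ -0.1  -0.  -29.7]
```

Emit:
{"fn": "jog_arm", "kwargs": {"targets": [{"translation":[0,-1,0],"angular":[0,0,-7],"gripper":200},{"translation":[0,-1,0],"angular":[0,0,-14],"gripper":200},{"translation":[0,-1,0],"angular":[0,0,-21],"gripper":200},{"translation":[0,-1,0],"angular":[0,0,-27],"gripper":200},{"translation":[0,-1,0],"angular":[0,0,-30],"gripper":200}]}}

```text
time: 4.75
position: [445.0, -384.5, 155.2]
ee_rot: [[-0.71, 0.705, -0.002], [0.705, 0.71, -0.001], [0.001, -0.002, -1.0]]
force: [-2.1, -1.2, 2.2]
width: 31.1
```

```bash
python3 -c "
from h import *
go(445,-384,152,45)
s=cam('top');cv2.imwrite('pics/t2.png',cv2.resize(s['img'][185:265,375:465],(640,569)))"; python3 win.py
```

```text
t 4.75 pos [ 445.  -384.5  155.2] jaw 45.2 w 31.1 F [-2.1 -1.2  2.2] q [-46.  11.  78.  -0.  91. -91.] | shift [0.3 0.3 3.2] turn [-0.1 -0.   0.2]
70 [141. 491. 542.] [120. 122. 105.]
74 [143. 539. 542.] [119. 123.  99.]
78 [140. 150. 541.] [122. 149. 171.]
82 [143. 146. 542.] [126. 163. 187.]
86 [143. 149. 541.] [133. 155. 180.]
90 [143. 145. 410.] [130. 159. 187.]
94 [141. 144. 146.] [125. 154. 184.]
98 [141. 144. 148.] [125. 145. 166.]
102 [142. 144. 146.] [132. 149. 164.]
106 [111. 141. 459.] [134. 150. 173.]
110 [ 89. 101. 454.] [112. 137. 163.]
114 [ 63.  78. 538.] [ 94. 118. 149.]
118 [ 63.  73. 542.] [ 92. 122. 153.]
122 [ 60.  64. 540.] [ 89. 121. 152.]
126 [ 57.  62. 541.] [ 94. 120. 144.]
130 [ 58.  62. 543.] [ 96. 120. 140.]
134 [ 57.  62. 540.] [ 96. 119. 139.]
138 [ 57.  64. 542.] [ 96. 120. 142.]
142 [ 58.  67. 540.] [ 93. 121. 149.]
146 [ 60.  63. 541.] [ 91. 121. 152.]
150 [ 59.  62. 540.] [ 91. 124. 149.]
154 [ 59.  63. 539.] [ 92. 125. 148.]
158 [ 56.  64. 444.] [ 89. 120. 148.]
162 [57. 63. 69.] [ 86. 117. 143.]
166 [58. 60. 74.] [ 85. 115. 143.]
170 [59. 65. 83.] [ 75. 103. 133.]
174 [60. 68. 95.] [ 64.  89. 113.]
178 [ 82.  94. 107.] [52. 70. 88.]
182 [101. 106. 122.] [51. 69. 83.]
186 [120. 125. 134.] [55. 72. 90.]
190 [143. 144. 149.] [ 98. 109. 119.]
194 [141. 145. 401.] [137. 157. 176.]
198 [142. 145. 423.] [138. 163. 187.]
202 [140. 144. 486.] [141. 167. 191.]
206 [142. 148. 525.] [141. 167. 191.]
210 [142. 146. 539.] [141. 168. 193.]
214 [140. 146. 535.] [140. 165. 190.]
218 [142. 146. 538.] [133. 155. 179.]
222 [143. 264. 541.] [117. 121. 109.]
226 [141. 272. 542.] [96. 98. 91.]
230 [268. 273. 535.] [88. 95. 81.]
234 [268. 272. 535.] [95. 96. 82.]
238 [266. 276. 526.] [89. 94. 76.]
```

View pics/t2.png

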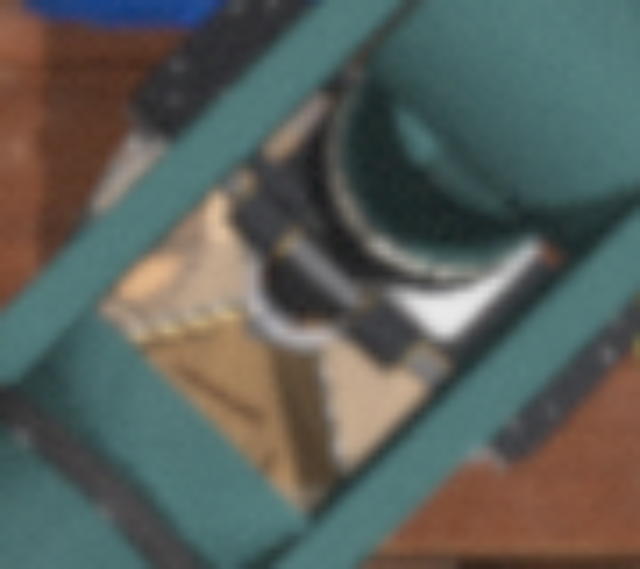

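The empty bay now shows in the window, partly hidden by the arm. Letting go, rising and checking with a clear view.

Emit:
{"fn": "jog_arm", "kwargs": {"targets": [{"translation":[0,0,0],"angular":[0,0,0],"gripper":90},{"translation":[0,0,0],"angular":[0,0,0],"gripper":90},{"translation":[0,0,0],"angular":[0,0,0],"gripper":90},{"translation":[0,0,-20],"angular":[0,0,0],"gripper":90},{"translation":[0,0,-60],"angular":[0,0,0],"gripper":90}]}}

```text
time: 5.35
position: [444.8, -382.2, 210.4]
ee_rot: [[-0.708, 0.706, -0.006], [0.706, 0.708, 0.007], [0.009, 0.001, -1.0]]
force: [1.0, -0.7, 0.6]
width: 60.8
```

Emit:
{"fn": "jog_arm", "kwargs": {"targets": [{"translation":[15,10,-40],"angular":[0,0,0],"gripper":105},{"translation":[30,40,-40],"angular":[0,0,0],"gripper":105},{"translation":[50,85,-40],"angular":[0,0,0],"gripper":105},{"translation":[70,130,-40],"angular":[0,0,0],"gripper":105},{"translation":[90,170,-40],"angular":[0,0,0],"gripper":105}]}}

```text
time: 5.85
position: [503.1, -198.0, 254.5]
ee_rot: [[-0.708, 0.706, 0.001], [0.706, 0.708, 0.0], [-0.0, 0.001, -1.0]]
force: [1.0, -0.2, 0.4]
width: 55.1
```

```bash
python3 win.py | awk '$1>=94 && $1<=200'; python3 -c "
from h import *
go(437,98,200,110)
s=cam('top');cv2.imwrite('pics/t3.png',cv2.resize(s['img'][185:265,375:465],(640,569),interpolation=cv2.INTER_CUBIC))"
```

```text
94 [142. 145. 148.] [125. 152. 182.]
98 [140. 143. 147.] [126. 144. 166.]
102 [139. 143. 150.] [132. 149. 167.]
106 [111. 143. 148.] [125. 152. 171.]
110 [ 84.  99. 104.] [ 94. 127. 157.]
114 [62. 68. 86.] [ 88. 121. 151.]
118 [58. 64. 75.] [ 89. 123. 156.]
122 [60. 61. 64.] [ 90. 124. 157.]
126 [57. 61. 66.] [ 92. 126. 159.]
130 [60. 64. 67.] [ 91. 127. 161.]
134 [58. 61. 63.] [ 92. 126. 160.]
138 [56. 59. 61.] [ 92. 129. 164.]
142 [56. 59. 66.] [ 92. 127. 162.]
146 [57. 64. 71.] [ 89. 126. 160.]
150 [57. 62. 68.] [ 89. 125. 159.]
154 [58. 62. 65.] [ 92. 126. 160.]
158 [58. 60. 65.] [ 86. 120. 152.]
162 [59. 62. 69.] [ 83. 116. 145.]
166 [60. 65. 70.] [ 82. 113. 144.]
170 [56. 64. 87.] [ 75. 102. 130.]
174 [61. 75. 96.] [ 63.  86. 111.]
178 [ 80.  92. 106.] [51. 69. 85.]
182 [103. 111. 120.] [51. 66. 83.]
186 [118. 124. 134.] [55. 73. 90.]
190 [139. 143. 149.] [102. 110. 119.]
194 [143. 145. 150.] [140. 161. 182.]
198 [142. 146. 150.] [140. 166. 192.]
t 5.9 pos [ 504.9 -191.4  254.9] jaw 45.5 w 55.3 F [ 0.8  3.3 -0.4] q [-27.   3.  75.   0. 102. -72.] | shift [251.1 158.5  56.4] turn [  0.4   0.1 -64.5]
```

View pics/t3.png

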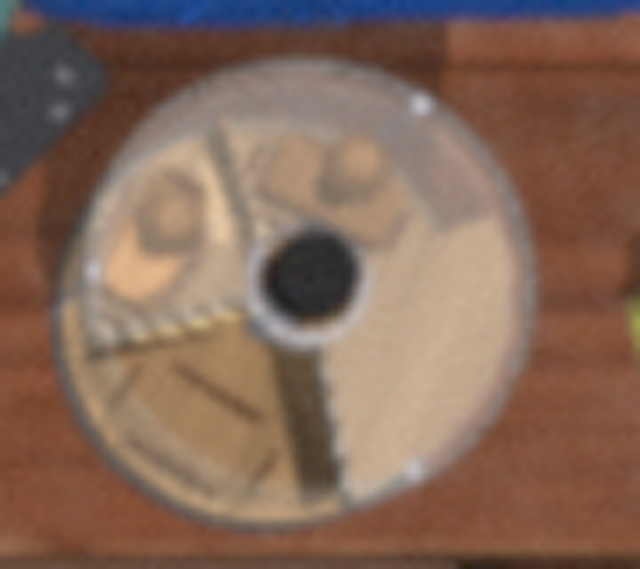

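The empty bay fills the window. Its ribs show in the crop: inner (178,368)-(260,418), outer (130,435)-(210,495), ends about (122,385) and (262,468). I'll cast these to rib height.

```bash
python3 - <<'E'
from h import *
c=cam('top')
f=lambda x,y:ray(c,375+x/7.111-.5,185+y/7.111-.5,68)[:2]
A=np.array([445,-384])
n=lambda p:(np.degrees(np.arctan2(*(p-A)[::-1])).round(1),np.hypot(*(p-A)).round(1),p.round(1))
i0,i1,o0,o1=f(178,368),f(260,418),f(130,435),f(210,495)
for a,b in((i0,i1),(o0,o1)):
    d=a-b;print(n((a+b)/2),'dir',np.degrees(np.arctan2(d[1],d[0])),np.hypot(*d))
e=[f(122,385),f(262,468)];print(n(e[0]),n(e[1]),n((e[0]+e[1])/2))
o=np.array([[np.cos(np.radians(147)),np.sin(np.radians(147))]])*53.5+A;print(o)
E
```

```text
(np.float64(147.8), np.float64(35.3), array([ 415.2, -365.2])) dir 57.75484539903311 37.079947028788794
(np.float64(146.3), np.float64(69.7), array([ 387. , -345.3])) dir 52.22761303729966 38.49333455376377
(np.float64(115.2), np.float64(62.4), array([ 418.4, -327.5])) (np.float64(177.1), np.float64(59.4), array([ 385.7, -381. ])) (np.float64(145.3), np.float64(52.2), array([ 402.1, -354.3]))
[[ 400.13112461 -354.86181163]]
```

Emit:
{"fn": "jog_arm", "kwargs": {"targets": [{"translation":[30,19,0],"angular":[0,0,-7],"gripper":120},{"translation":[65,41,0],"angular":[0,0,-15],"gripper":120},{"translation":[100,63,0],"angular":[0,0,-23],"gripper":120},{"translation":[140,88,0],"angular":[0,0,-31],"gripper":120},{"translation":[180,113,0],"angular":[0,0,-39],"gripper":120}]}}

```text
time: 6.5
position: [454.3, 7.1, 254.4]
ee_rot: [[-0.995, 0.1, 0.0], [0.1, 0.995, -0.0], [-0.0, -0.0, -1.0]]
force: [1.6, 0.1, -0.3]
width: 49.4
```

```bash
python3 -c "
from h import *
go(437,98,130,110)"
```

```text
t 6.5 pos [454.3   7.1 254.4] jaw 84.2 w 49.4 F [ 1.6  0.1 -0.3] q [ -6.  -8.  85.  -0. 102. -90.] | shift [ 26.4  88.7 124.4] turn [ -0.    0.  -25.8]
```

Emit:
{"fn": "jog_arm", "kwargs": {"targets": [{"translation":[10,40,10],"angular":[0,0,-8],"gripper":120},{"translation":[20,75,20],"angular":[0,0,-16],"gripper":120},{"translation":[25,83,60],"angular":[0,0,-23],"gripper":120},{"translation":[25,83,100],"angular":[0,0,-26],"gripper":120},{"translation":[25,83,124],"angular":[0,0,-26],"gripper":120}]}}

```text
time: 7.0
position: [437.0, 91.4, 127.3]
ee_rot: [[-0.939, -0.344, -0.004], [-0.344, 0.939, -0.001], [0.004, 0.0, -1.0]]
force: [0.7, -0.3, -0.7]
width: 49.4
```

Emit:
{"fn": "jog_arm", "kwargs": {"targets": [{"translation":[0,0,0],"angular":[0,0,0],"gripper":120},{"translation":[0,0,0],"angular":[0,0,0],"gripper":120}]}}

```text
time: 7.2
position: [438.8, 91.3, 130.9]
ee_rot: [[-0.94, -0.342, 0.0], [-0.342, 0.94, -0.0], [-0.0, -0.0, -1.0]]
force: [-0.4, -0.4, -0.4]
width: 49.8
```

```bash
python3 -c "
from h import *
go(437,99,42,110)
s=cam('side');cv2.imwrite('pics/s4.png',cv2.resize(s['img'][230:350,230:350],(600,600)))"
```

```text
t 7.2 pos [438.8  91.3 130.9] jaw 110.0 w 49.8 F [-0.4 -0.4 -0.4] q [   5.   -7.   98.   -0.   88. -105.] | shift [-0.9  7.8 88.9] turn [-0.  0. -0.]
```

View pics/s4.png

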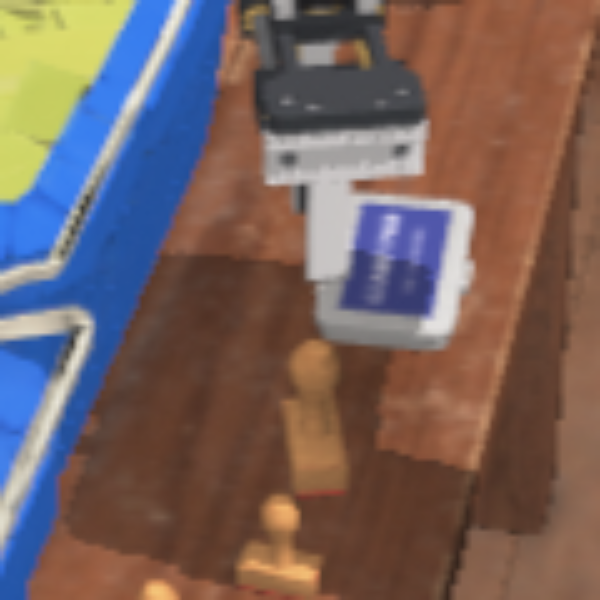

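```bash
python3 -c "
from h import *
s=cam('side')
for p in ((438.8,91.3,131),(437-8.5,98+23.5,131),(437,98,73)): print((proj(s,p)-230)*5)"
```

```text
[320.13803379 239.55030697]
[327.44678931 282.48401035]
[319.79256266 344.0375185 ]
```

Emit:
{"fn": "jog_arm", "kwargs": {"targets": [{"translation":[-1,9,10],"angular":[0,0,0],"gripper":120},{"translation":[-1,9,40],"angular":[0,0,0],"gripper":120},{"translation":[-1,9,70],"angular":[0,0,0],"gripper":120},{"translation":[-1,9,91],"angular":[0,0,0],"gripper":120},{"translation":[-1,9,91],"angular":[0,0,0],"gripper":120}]}}

```text
time: 7.8
position: [433.7, 101.2, 36.7]
ee_rot: [[-0.939, -0.344, -0.006], [-0.344, 0.939, -0.0], [0.006, 0.002, -1.0]]
force: [-0.0, 0.0, -0.7]
width: 49.8
```

Emit:
{"fn": "jog_arm", "kwargs": {"targets": [{"translation":[0,0,0],"angular":[0,0,0],"gripper":230},{"translation":[0,0,0],"angular":[0,0,0],"gripper":230},{"translation":[0,0,0],"angular":[0,0,0],"gripper":230},{"translation":[0,0,0],"angular":[0,0,0],"gripper":230},{"translation":[0,0,0],"angular":[0,0,0],"gripper":230}], "squeeze": 15}}

```text
time: 8.3
position: [437.5, 101.0, 40.9]
ee_rot: [[-0.939, -0.343, 0.003], [-0.343, 0.939, 0.0], [-0.003, -0.001, -1.0]]
force: [0.6, -1.6, 4.4]
width: 23.0
```

```bash
python3 -c "
from h import *
go(437,99,40,110)
s=cam('side');cv2.imwrite('pics/s5.png',cv2.resize(s['img'][260:350,240:330],(600,600)))"
```

```text
t 8.3 pos [437.5 101.   40.9] jaw 110.1 w 23.0 F [ 0.6 -1.6  4.4] q [   6.   -3.  105.   -0.   77. -104.] | shift [ 1.1 -1.7  0.9] turn [-0.1  0.2  0.1]
```

View pics/s5.png

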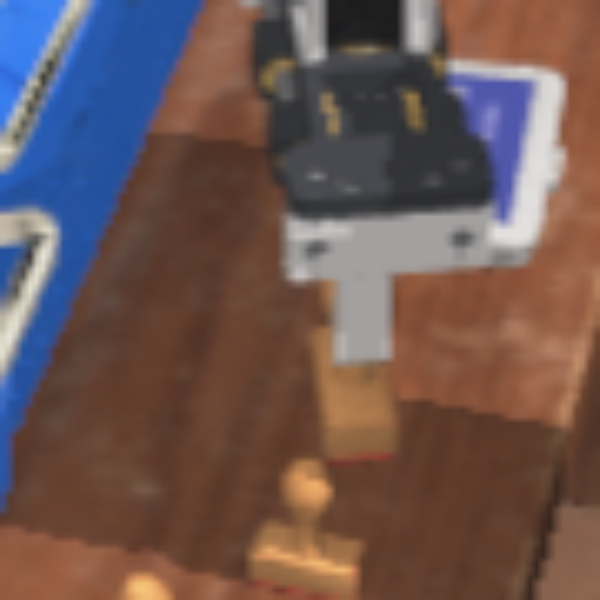

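The stamp is held by the handle, opening 23 mm. Lifting it and carrying it to the window.

Emit:
{"fn": "jog_arm", "kwargs": {"targets": [{"translation":[0,0,-15],"angular":[0,0,0],"gripper":230},{"translation":[0,0,-45],"angular":[0,0,0],"gripper":230},{"translation":[0,0,-90],"angular":[0,0,0],"gripper":230},{"translation":[0,0,-135],"angular":[0,0,0],"gripper":230},{"translation":[0,0,-180],"angular":[0,0,0],"gripper":230}], "squeeze": 25}}

```text
time: 8.85
position: [435.5, 101.1, 220.6]
ee_rot: [[-0.939, -0.343, -0.001], [-0.343, 0.939, 0.0], [0.001, 0.001, -1.0]]
force: [1.4, 0.2, -0.2]
width: 22.7
```

```bash
python3 -c "
from h import *
go(400,-355,220,57)"
```

```text
t 8.85 pos [435.5 101.1 220.6] jaw 110.1 w 22.7 F [ 1.4  0.2 -0.2] q [   6.   -8.   90.    0.   99. -104.] | shift [ 190.  -416.1    0.5] turn [ 0.  -0.1 53.1]
```

Emit:
{"fn": "jog_arm", "kwargs": {"targets": [{"translation":[14,-30,0],"angular":[0,0,0],"gripper":230},{"translation":[32,-70,0],"angular":[0,0,0],"gripper":230},{"translation":[50,-110,0],"angular":[0,0,0],"gripper":230},{"translation":[69,-150,0],"angular":[0,0,0],"gripper":230},{"translation":[87,-190,0],"angular":[0,0,0],"gripper":230}]}}

```text
time: 9.35
position: [419.0, -108.6, 219.1]
ee_rot: [[-0.939, -0.344, -0.0], [-0.344, 0.939, 0.001], [0.0, 0.001, -1.0]]
force: [0.3, -0.0, -0.5]
width: 22.7
```

Emit:
{"fn": "jog_arm", "kwargs": {"targets": [{"translation":[16,-35,0],"angular":[0,0,6],"gripper":230},{"translation":[32,-70,0],"angular":[0,0,14],"gripper":230},{"translation":[50,-110,0],"angular":[0,0,22],"gripper":230},{"translation":[66,-145,0],"angular":[0,0,30],"gripper":230},{"translation":[78,-170,0],"angular":[0,0,38],"gripper":230}]}}

```text
time: 9.85
position: [404.0, -295.8, 218.5]
ee_rot: [[-0.949, 0.315, -0.001], [0.315, 0.949, 0.001], [0.001, 0.001, -1.0]]
force: [0.1, 1.0, -0.7]
width: 22.7
```

```bash
python3 -c "
from h import *
go(400,-355,220,57)"
```

```text
t 9.85 pos [ 404.  -295.8  218.5] jaw 71.6 w 22.7 F [ 0.1  1.  -0.7] q [ -43.   -1.   84.    0.   98. -114.] | shift [-14.8 -57.5  -1.5] turn [ 0.  -0.1 14.6]
```

Emit:
{"fn": "jog_arm", "kwargs": {"targets": [{"translation":[-6,-22,-2],"angular":[0,0,6],"gripper":230},{"translation":[-11,-42,-2],"angular":[0,0,12],"gripper":230},{"translation":[-15,-55,-2],"angular":[0,0,14.5],"gripper":230},{"translation":[-15,-55,-2],"angular":[0,0,14.5],"gripper":230},{"translation":[-15,-55,-2],"angular":[0,0,14.5],"gripper":230}]}}

```text
time: 10.35
position: [402.3, -350.1, 221.0]
ee_rot: [[-0.845, 0.535, -0.0], [0.535, 0.845, 0.002], [0.001, 0.001, -1.0]]
force: [0.2, 0.3, -0.5]
width: 22.1
```

```bash
python3 - <<'E'
from h import *
go(400.3,-354.6,102,57)
s=cam('side');P=pts(s);o=ctrl.get_obs()['position']
cv2.imwrite('pics/s6.png',cv2.resize(s['img'][100:220,270:390],(600,600),interpolation=cv2.INTER_CUBIC))
# stamp block seen from side: underside corners region
u,v=proj(s,[o[0],o[1],o[2]-31]).astype(int);print(u,v)
q=P[v-20:v+25,u-30:u+30].reshape(-1,3);d=np.hypot(q[:,0]-o[0],q[:,1]-o[1])
q=q[(q[:,2]>o[2]-46)&(q[:,2]<o[2]-22)&(d<45)];print(len(q),q.min(0),q.max(0),cv2.minAreaRect(q[:,:2].astype(np.float32)))
E
```

```text
t 10.35 pos [ 402.3 -350.1  221. ] jaw 57.7 w 22.1 F [ 0.2  0.3 -0.5] q [ -47.    3.   79.    0.   98. -105.] | shift [ -0.9  -5.  119. ] turn [ 0.1 -0.1  0.7]
340 170
124 [ 377.57246747 -371.873045    177.34269696] [ 423.11354187 -320.41579712  199.2315888 ] ((398.22650146484375, -348.87115478515625), (57.75586700439453, 31.18848419189453), 48.0811653137207)
```

View pics/s6.png

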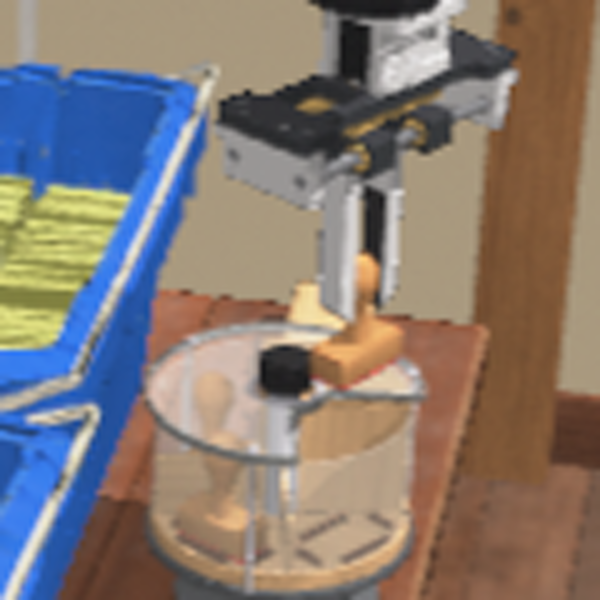

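```bash
python3 - <<'E'
from h import *
s=cam('side');o=ctrl.get_obs();p=np.array(o['position']);R=np.array(o['ee_rot']);print(p.round(1))
im=s['img'][100:220,270:390]
b=cv2.resize(im[40:90,50:100],(800,800),interpolation=cv2.INTER_CUBIC)[:600]
pr=lambda x,y,h:np.round((proj(s,p+R@np.array([x,y,40.9-h]))+.5-[320,140])*16).astype(int)
for h in(0,20):
    cv2.polylines(b,[np.array([pr(x,y,h) for x,y in((13,26),(-13,26),(-13,-26),(13,-26))])],True,(0,255,0),1)
for x in(12,-12):cv2.circle(b,tuple(pr(x,0,60)),3,(255,0,0),-1)
cv2.imwrite('pics/s7.png',b)
E
```

```text
[ 402.5 -349.7  221.5]
```

View pics/s7.png

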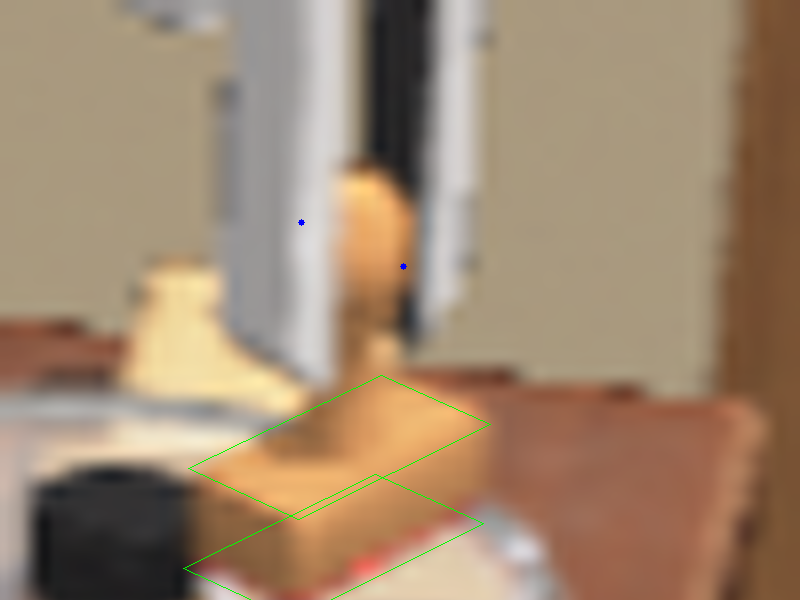

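The overlay matches the held stamp within about 1 mm, so it is centred and upright. Lining up and lowering to the cover level.

Emit:
{"fn": "jog_arm", "kwargs": {"targets": [{"translation":[-1.8,-5.7,0],"angular":[0,0,1],"gripper":230},{"translation":[-1.8,-5.7,0],"angular":[0,0,1],"gripper":230},{"translation":[-1.8,-5.7,15],"angular":[0,0,1],"gripper":230},{"translation":[-1.8,-5.7,25],"angular":[0,0,1],"gripper":230},{"translation":[-1.8,-5.7,25],"angular":[0,0,1],"gripper":230}]}}

```text
time: 10.95
position: [399.7, -355.2, 193.3]
ee_rot: [[-0.835, 0.55, -0.004], [0.55, 0.835, 0.004], [0.005, 0.001, -1.0]]
force: [-0.6, 0.9, -1.2]
width: 22.4
```

Emit:
{"fn": "jog_arm", "kwargs": {"targets": [{"translation":[0,0,0],"angular":[0,0,0],"gripper":230},{"translation":[0,0,0],"angular":[0,0,0],"gripper":230}]}}

```text
time: 11.15
position: [400.8, -356.6, 196.7]
ee_rot: [[-0.835, 0.551, 0.0], [0.551, 0.835, -0.0], [-0.0, -0.0, -1.0]]
force: [0.1, -0.9, -1.1]
width: 22.8
```

```bash
python3 -c "
from h import *
go(401,-355.5,104,57)"
```

```text
t 11.15 pos [ 400.8 -356.6  196.7] jaw 56.6 w 22.8 F [ 0.1 -0.9 -1.1] q [ -48.    3.   81.    0.   95. -104.] | shift [ 0.5  1.  92.7] turn [-0.   0.  -0.4]
```

Emit:
{"fn": "jog_arm", "kwargs": {"targets": [{"translation":[0,1,20],"angular":[0,0,0],"gripper":230},{"translation":[0,1,40],"angular":[0,0,0],"gripper":230},{"translation":[0,1,60],"angular":[0,0,0],"gripper":230},{"translation":[0,1,76],"angular":[0,0,0],"gripper":230},{"translation":[0,1,80],"angular":[0,0,0],"gripper":230}]}}

```text
time: 11.65
position: [400.6, -354.9, 114.7]
ee_rot: [[-0.835, 0.551, -0.002], [0.551, 0.835, 0.002], [0.003, 0.001, -1.0]]
force: [0.0, 1.0, -0.7]
width: 22.3
```

Emit:
{"fn": "jog_arm", "kwargs": {"targets": [{"translation":[0,0,0],"angular":[0,0,0],"gripper":230},{"translation":[0,0,0],"angular":[0,0,0],"gripper":230},{"translation":[0,0,0],"angular":[0,0,0],"gripper":230}]}}

```text
time: 11.95
position: [401.9, -356.3, 118.0]
ee_rot: [[-0.835, 0.551, 0.002], [0.551, 0.835, -0.002], [-0.003, -0.001, -1.0]]
force: [0.9, 0.5, -1.0]
width: 22.6
```

```bash
python3 -c "
from h import *
go(401,-355.5,104,57)
s=cam('side');cv2.imwrite('pics/s8.png',cv2.resize(s['img'][150:215,295:375],(800,650),interpolation=cv2.INTER_CUBIC)[:600])"
```

```text
t 11.95 pos [ 401.9 -356.3  118. ] jaw 56.6 w 22.6 F [ 0.9  0.5 -1. ] q [ -48.    5.   88.    0.   86. -104.] | shift [ 1.3  0.2 14. ] turn [-0.   0.1 -0.4]
```

No more pictures, so from here I go by the numbers. Lowering slowly while watching the force.

Emit:
{"fn": "jog_arm", "kwargs": {"targets": [{"translation":[1,0,3],"angular":[0,0,0],"gripper":230},{"translation":[1,0,6],"angular":[0,0,0],"gripper":230},{"translation":[1,0,9],"angular":[0,0,0],"gripper":230},{"translation":[1,0,11],"angular":[0,0,0],"gripper":230},{"translation":[1,0,11],"angular":[0,0,0],"gripper":230}]}}

```text
time: 12.5
position: [400.2, -354.8, 104.8]
ee_rot: [[-0.835, 0.551, -0.001], [0.551, 0.835, 0.001], [0.001, 0.0, -1.0]]
force: [-0.3, -0.5, -1.9]
width: 22.4
```

```bash
python3 -c "
from h import *
go(401,-355.5,104,57)"
```

```text
t 12.5 pos [ 400.2 -354.8  104.8] jaw 56.6 w 22.4 F [-0.3 -0.5 -1.9] q [ -48.    6.   90.    0.   85. -104.] | shift [-1.  -0.1  0.8] turn [ 0.  -0.1 -0.4]
```

Emit:
{"fn": "jog_arm", "kwargs": {"targets": [{"translation":[0,0,1],"angular":[0,0,0],"gripper":230},{"translation":[0,0,2],"angular":[0,0,0],"gripper":230},{"translation":[0,0,3],"angular":[0,0,0],"gripper":230},{"translation":[0,0,3],"angular":[0,0,0],"gripper":230}]}}

```text
time: 12.9
position: [400.7, -355.4, 103.0]
ee_rot: [[-0.835, 0.551, 0.001], [0.551, 0.835, -0.001], [-0.001, -0.0, -1.0]]
force: [-1.3, 0.4, 2.0]
width: 22.1
```

```bash
python3 -c "
from h import *
go(401,-355.5,104,57)"
```

```text
t 12.9 pos [ 400.7 -355.4  103. ] jaw 56.6 w 22.1 F [-1.3  0.4  2. ] q [ -48.    6.   90.    0.   85. -104.] | shift [-0.4  0.1 -1. ] turn [-0.   0.1 -0.4]
```

The stamp touches at TCP z = 103, which puts its underside at 62, the bay floor, between the ribs. Opening slightly and rising straight up.

Emit:
{"fn": "jog_arm", "kwargs": {"targets": [{"translation":[0,0,0.5],"angular":[0,0,0],"gripper":155},{"translation":[0,0,0.5],"angular":[0,0,0],"gripper":155},{"translation":[0,0,0.5],"angular":[0,0,0],"gripper":155},{"translation":[0,0,0.5],"angular":[0,0,0],"gripper":155}]}}

```text
time: 13.3
position: [400.4, -355.0, 101.8]
ee_rot: [[-0.835, 0.551, -0.0], [0.551, 0.835, 0.0], [0.0, 0.0, -1.0]]
force: [-0.3, 0.4, 0.8]
width: 36.5
```

Emit:
{"fn": "jog_arm", "kwargs": {"targets": [{"translation":[0,0,-8],"angular":[0,0,0],"gripper":155},{"translation":[0,0,-20],"angular":[0,0,0],"gripper":155},{"translation":[0,0,-45],"angular":[0,0,0],"gripper":155},{"translation":[0,0,-75],"angular":[0,0,0],"gripper":155},{"translation":[0,0,-110],"angular":[0,0,0],"gripper":155}]}}

```text
time: 13.8
position: [400.2, -354.8, 213.5]
ee_rot: [[-0.835, 0.551, -0.0], [0.551, 0.835, 0.001], [0.001, 0.0, -1.0]]
force: [0.8, -0.7, 0.9]
width: 36.9
```

Emit:
{"fn": "jog_arm", "kwargs": {"targets": [{"translation":[0,40,-20],"angular":[0,0,0],"gripper":120},{"translation":[0,85,-30],"angular":[0,0,0],"gripper":90},{"translation":[0,130,-30],"angular":[0,0,0],"gripper":90},{"translation":[0,170,-30],"angular":[0,0,0],"gripper":90},{"translation":[0,200,-30],"angular":[0,0,0],"gripper":90}]}}

```text
time: 14.3
position: [511.9, -186.1, 243.8]
ee_rot: [[-0.836, 0.549, 0.003], [0.549, 0.836, -0.001], [-0.003, 0.001, -1.0]]
force: [-0.2, -0.3, 0.7]
width: 60.7
```

```bash
cat > chk.py <<'E'
from h import *
go(446,-385,220,57)
A=np.array([446,-385.])
for n in('top','side'):
    c=cam(n);P=pts(c);q=P.reshape(-1,3);d=q[:,:2]-A;r=np.hypot(*d.T);a=np.degrees(np.arctan2(d[:,1],d[:,0]))%360
    k=(r>28)&(r<78)&(a>112)&(a<182)&(q[:,2]>55)&(q[:,2]<142)
    # handle: everything well above the floor, away from the walls
    t=k&(q[:,2]>122)&(a>128)&(a<166);nk=k&(q[:,2]>72)&(q[:,2]<90)&(a>120)&(a<174)
    print(n,'handle',t.sum(),q[t].mean(0).round(1),q[t][:,2].max().round(1) if t.any() else '','block',nk.sum(),cv2.minAreaRect(q[nk][:,:2].astype(np.float32)) if nk.sum()>4 else '')
print('want',A+53.5*np.array([np.cos(np.radians(146.7)),np.sin(np.radians(146.7))]))
E
python3 chk.py
```

```text
t 14.3 pos [ 511.9 -186.1  243.8] jaw 56.7 w 60.7 F [-0.2 -0.3  0.7] q [-26.   4.  75.   0. 101. -83.] | shift [ -54.1 -202.4   23.8] turn [ 0.1  0.1 -0.3]
top handle 75 [ 395.5 -355.1  131. ] 138.8 block 91 ((396.80499267578125, -350.2420959472656), (61.268314361572266, 34.8115348815918), 55.27137756347656)
side handle 63 [ 390.7 -347.9  130.4] 138.4 block 51 ((385.0095520019531, -345.7490539550781), (68.44792938232422, 10.606748580932617), 54.484561920166016)
want [ 401.28430617 -355.62727924]
```

The stamp stands upright in the bay, top at about 135, as it should be. Going back to the knob.

Emit:
{"fn": "jog_arm", "kwargs": {"targets": [{"translation":[-12,-45,0],"angular":[0,0,0],"gripper":90},{"translation":[-24,-90,0],"angular":[0,0,0],"gripper":90},{"translation":[-36,-135,0],"angular":[0,0,0],"gripper":90},{"translation":[-48,-178,0],"angular":[0,0,0],"gripper":90},{"translation":[-55,-204,0],"angular":[0,0,0],"gripper":90}]}}

```text
time: 14.9
position: [441.8, -392.6, 242.7]
ee_rot: [[-0.833, 0.554, -0.0], [0.554, 0.833, -0.002], [-0.001, -0.002, -1.0]]
force: [0.6, 0.2, 0.5]
width: 60.7
```

Emit:
{"fn": "jog_arm", "kwargs": {"targets": [{"translation":[0,0,20],"angular":[0,0,0],"gripper":90},{"translation":[0,0,40],"angular":[0,0,0],"gripper":90},{"translation":[0,0,50],"angular":[0,0,0],"gripper":90},{"translation":[0,0,50],"angular":[0,0,0],"gripper":90},{"translation":[0,0,50],"angular":[0,0,0],"gripper":90}]}}

```text
time: 15.4
position: [444.2, -389.1, 192.9]
ee_rot: [[-0.835, 0.551, 0.001], [0.551, 0.835, -0.001], [-0.001, -0.0, -1.0]]
force: [0.0, 0.5, 0.6]
width: 61.1
```

```bash
python3 -c "
from h import *
go(446,-385,154,57)"
```

```text
t 15.4 pos [ 444.2 -389.1  192.9] jaw 56.6 w 61.1 F [0.  0.5 0.6] q [ -47.   10.   74.   -0.   96. -103.] | shift [ 0.7  4.4 38.9] turn [-0.   0.1 -0.4]
```

Emit:
{"fn": "jog_arm", "kwargs": {"targets": [{"translation":[1,4.5,10],"angular":[0,0,0],"gripper":90},{"translation":[1,4.5,25],"angular":[0,0,0],"gripper":90},{"translation":[1,4.5,38],"angular":[0,0,0],"gripper":90},{"translation":[1,4.5,38],"angular":[0,0,0],"gripper":90},{"translation":[1,4.5,38],"angular":[0,0,0],"gripper":200}], "squeeze": 20}}

```text
time: 15.9
position: [445.5, -384.0, 153.0]
ee_rot: [[-0.835, 0.55, -0.001], [0.55, 0.835, 0.001], [0.002, 0.0, -1.0]]
force: [0.1, -1.1, 0.1]
width: 55.8
```

Emit:
{"fn": "jog_arm", "kwargs": {"targets": [{"translation":[0,0,0],"angular":[0,0,0],"gripper":200},{"translation":[0,0,0],"angular":[0,0,0],"gripper":200},{"translation":[0,0,0],"angular":[0,0,0],"gripper":200},{"translation":[0,0,0],"angular":[0,0,0],"gripper":200},{"translation":[0,0,0],"angular":[0,0,0],"gripper":200}]}}

```text
time: 16.4
position: [445.6, -385.4, 154.6]
ee_rot: [[-0.834, 0.551, 0.0], [0.551, 0.834, -0.002], [-0.001, -0.002, -1.0]]
force: [-1.5, -2.4, 1.1]
width: 30.9
```

```bash
python3 -c "
from h import *
go(446,-385,154,57)"
```

```text
t 16.4 pos [ 445.6 -385.4  154.6] jaw 56.6 w 30.9 F [-1.5 -2.4  1.1] q [ -46.   11.   78.   -0.   91. -103.] | shift [-0.1  0.5  0.6] turn [-0.1  0.1 -0.4]
```

Emit:
{"fn": "jog_arm", "kwargs": {"targets": [{"translation":[0,0,0],"angular":[0,0,4],"gripper":200},{"translation":[0,0,0],"angular":[0,0,10],"gripper":200},{"translation":[0,0,0],"angular":[0,0,17],"gripper":200},{"translation":[0,0,0],"angular":[0,0,24],"gripper":200},{"translation":[0,0,0],"angular":[0,0,31],"gripper":200}]}}

```text
time: 16.9
position: [446.1, -385.0, 154.6]
ee_rot: [[-0.427, 0.904, 0.001], [0.904, 0.427, -0.001], [-0.002, 0.0, -1.0]]
force: [-0.4, -1.1, 1.1]
width: 31.3
```

Emit:
{"fn": "jog_arm", "kwargs": {"targets": [{"translation":[0,0,0],"angular":[0,0,6],"gripper":200},{"translation":[0,0,0],"angular":[0,0,12],"gripper":200},{"translation":[0,0,0],"angular":[0,0,18],"gripper":200},{"translation":[0,0,0],"angular":[0,0,25],"gripper":200},{"translation":[0,0,0],"angular":[0,0,31],"gripper":200}]}}

```text
time: 17.4
position: [446.6, -384.9, 154.6]
ee_rot: [[0.099, 0.995, 0.002], [0.995, -0.099, -0.001], [-0.001, 0.002, -1.0]]
force: [1.7, -1.9, 1.0]
width: 31.2
```

Emit:
{"fn": "jog_arm", "kwargs": {"targets": [{"translation":[0,0,0],"angular":[0,0,7],"gripper":200},{"translation":[0,0,0],"angular":[0,0,14],"gripper":200},{"translation":[0,0,0],"angular":[0,0,21],"gripper":200},{"translation":[0,0,0],"angular":[0,0,27],"gripper":200},{"translation":[0,0,0],"angular":[0,0,31],"gripper":200}]}}

```text
time: 17.9
position: [447.1, -385.1, 154.6]
ee_rot: [[0.596, 0.803, 0.003], [0.803, -0.596, -0.002], [0.0, 0.004, -1.0]]
force: [3.0, -2.7, 0.2]
width: 31.2
```

```bash
python3 -c "
from h import *
go(446,-385,154,-36)"; python3 win.py | awk '$1>=98 && $1<=206'
```

```text
t 17.9 pos [ 447.1 -385.1  154.6] jaw -36.6 w 31.2 F [ 3.  -2.7  0.2] q [-46.  11.  78.   0.  91. -10.] | shift [-0.6 -0.9  0.6] turn [ 0.2 -0.  -0.6]
98 [142. 145. 268.] [138. 163. 187.]
102 [142. 147. 296.] [140. 162. 179.]
106 [140. 293. 487.] [117. 123. 115.]
110 [141. 292. 490.] [100. 123. 134.]
114 [291. 293. 542.] [75. 71. 72.]
118 [288. 296. 543.] [80. 78. 76.]
122 [293. 295. 539.] [89. 89. 82.]
126 [290. 295. 538.] [81. 80. 81.]
130 [291. 295. 541.] [75. 74. 77.]
134 [289. 297. 541.] [84. 96. 83.]
138 [291. 295. 542.] [93. 98. 84.]
142 [288. 295. 543.] [78. 77. 80.]
146 [290. 295. 541.] [74. 80. 77.]
150 [168. 294. 543.] [72. 80. 77.]
154 [173. 295. 538.] [73. 76. 80.]
158 [169. 293. 491.] [72. 68. 68.]
162 [139. 294. 297.] [73. 70. 72.]
166 [171. 293. 298.] [71. 72. 71.]
170 [141. 294. 296.] [80. 89. 91.]
174 [172. 293. 296.] [75. 78. 80.]
178 [290. 292. 297.] [71. 67. 67.]
182 [292. 295. 297.] [70. 66. 67.]
186 [289. 294. 297.] [72. 68. 66.]
190 [172. 293. 296.] [77. 74. 76.]
194 [293. 295. 433.] [70. 66. 65.]
198 [145. 293. 453.] [71. 68. 67.]
202 [143. 295. 487.] [75. 79. 87.]
206 [146. 294. 525.] [ 89.  99. 114.]
```

Releasing, rising, and clearing to the side to check. In the tool's frame, +y world is mostly tool x.

Emit:
{"fn": "jog_arm", "kwargs": {"targets": [{"translation":[0,0,0],"angular":[0,0,0],"gripper":90},{"translation":[0,0,0],"angular":[0,0,0],"gripper":90},{"translation":[0,0,0],"angular":[0,0,0],"gripper":90},{"translation":[0,0,-20],"angular":[0,0,0],"gripper":90},{"translation":[0,0,-60],"angular":[0,0,0],"gripper":90}]}}

```text
time: 18.45
position: [444.0, -382.5, 209.8]
ee_rot: [[0.593, 0.805, -0.007], [0.805, -0.593, 0.008], [0.002, -0.01, -1.0]]
force: [0.2, -1.0, -0.3]
width: 60.5
```

Emit:
{"fn": "jog_arm", "kwargs": {"targets": [{"translation":[20,-15,-40],"angular":[0,0,0],"gripper":90},{"translation":[55,-35,-60],"angular":[0,0,0],"gripper":90},{"translation":[95,-60,-60],"angular":[0,0,0],"gripper":90},{"translation":[135,-85,-60],"angular":[0,0,0],"gripper":90},{"translation":[175,-110,-60],"angular":[0,0,0],"gripper":90}]}}

```text
time: 18.95
position: [460.8, -176.5, 274.1]
ee_rot: [[0.594, 0.805, 0.0], [0.805, -0.594, 0.0], [0.0, -0.0, -1.0]]
force: [0.6, 0.2, -0.3]
width: 60.5
```

Emit:
{"fn": "jog_arm", "kwargs": {"targets": [{"translation":[25,-17,0],"angular":[0,0,0],"gripper":90},{"translation":[45,-30,0],"angular":[0,0,0],"gripper":90},{"translation":[60,-40,0],"angular":[0,0,0],"gripper":90},{"translation":[60,-40,0],"angular":[0,0,0],"gripper":90}]}}

```text
time: 19.35
position: [464.3, -104.3, 274.1]
ee_rot: [[0.59, 0.807, 0.0], [0.807, -0.59, 0.001], [0.001, -0.0, -1.0]]
force: [0.3, -0.7, -0.2]
width: 60.8
```

```bash
python3 -c "
from h import *
go(446,-385,154,-36)"; sed -i 's/(70,240,4)/(86,212,3)/' win.py; python3 win.py
python3 - <<'E'
from h import *
P=pts(cam('top'));A=np.array([446,-385.]);q=P.reshape(-1,3);d=q[:,:2]-A
print('other stamps', [ (q[m][:,:2].mean(0).round(1),m.sum()) for m in [((q[:,2]>40)&(q[:,2]<62)&(np.hypot(q[:,0]-x,q[:,1]-y)<25)) for x,y in((474,249),(433,182))]])
E
```

```text
t 19.35 pos [ 464.3 -104.3  274.1] jaw -36.2 w 60.8 F [ 0.3 -0.7 -0.2] q [-20.  -5.  81.   0. 104.  17.] | shift [-237.5  151.   119.9] turn [-0.  -0.  -0.2]
86 [140. 143. 145.] [125. 147. 174.]
89 [140. 144. 146.] [126. 146. 174.]
92 [142. 145. 147.] [127. 150. 172.]
95 [142. 143. 145.] [136. 158. 181.]
98 [139. 142. 146.] [142. 166. 191.]
101 [138. 143. 147.] [143. 167. 189.]
104 [139. 143. 147.] [140. 162. 183.]
107 [137. 139. 144.] [137. 175. 205.]
110 [137. 140. 141.] [140. 194. 228.]
113 [134. 140. 142.] [144. 201. 233.]
116 [135. 138. 140.] [145. 202. 233.]
119 [135. 138. 141.] [143. 201. 233.]
122 [136. 138. 142.] [143. 201. 233.]
125 [137. 139. 142.] [145. 202. 233.]
128 [134. 138. 141.] [143. 200. 233.]
131 [137. 138. 141.] [143. 200. 233.]
134 [135. 140. 144.] [143. 201. 233.]
137 [135. 137. 141.] [144. 201. 233.]
140 [138. 140. 142.] [143. 200. 233.]
143 [135. 139. 140.] [144. 201. 233.]
146 [138. 140. 141.] [145. 203. 233.]
149 [138. 141. 142.] [145. 203. 233.]
152 [137. 139. 144.] [143. 203. 232.]
155 [134. 138. 143.] [146. 204. 233.]
158 [133. 138. 140.] [145. 202. 233.]
161 [135. 138. 143.] [146. 204. 233.]
164 [136. 140. 142.] [145. 204. 233.]
167 [137. 140. 142.] [144. 204. 233.]
170 [137. 141. 143.] [146. 205. 233.]
173 [137. 140. 143.] [145. 205. 233.]
176 [134. 137. 142.] [146. 205. 233.]
179 [136. 139. 141.] [147. 207. 233.]
182 [136. 138. 140.] [144. 205. 232.]
185 [135. 138. 143.] [139. 195. 229.]
188 [134. 137. 141.] [129. 172. 212.]
191 [141. 143. 147.] [130. 152. 173.]
194 [142. 145. 148.] [138. 159. 181.]
197 [141. 145. 148.] [134. 156. 179.]
200 [141. 143. 147.] [124. 144. 171.]
203 [141. 145. 147.] [119. 142. 166.]
206 [141. 143. 147.] [120. 143. 173.]
209 [141. 144. 147.] [119. 142. 171.]
other stamps [(array([473.1, 249.3]), np.int64(32)), (array([433.1, 182.2]), np.int64(32))]
```

The solid sector fills the window end to end, with its edges at about 95° and 198° against a window of 105–189°. The other stamps haven't moved. Handing in.

```bash
python3 -c "
from rig import ctrl
print(ctrl.sign_off())"
```

```text
the job is handed in; nothing more can be done
None
```

The lot stamp is back in the carousel's empty bay, upright with its handle up, and the solid wooden sector now fills the window. The job took about 19 s of robot time and is handed in.

- **Turning the carousel:** I turned the knob about +60° to bring the empty bay to the window. The ribs on its floor measured about 147° in the world frame, and so did the window's centre.
- **Placing the stamp:** I picked up the largest of the three loose stamps and set it down between the ribs. It touched down with its underside at about 62 mm, which is the bay floor. After release the top camera read its top at about 139 mm, against 135 mm expected.
- **Closing the window:** I turned the carousel back about 93° and let go. The sector's edges lie at about 95° and 198°, well outside the window at 105° to 189°.
- **Last checks:** The two small stamps had not moved and the gripper was clear of everything. I did not re-measure the ink pad, notebook or tile bundle, but the arm never worked down near the notebook or tiles.

**Checks that failed or disagreed:**
- My picture allowance ran out just before the set-down, so the placing and the final turn were checked by force, depth and colour readings only.
- The side camera put the placed handle about 10 mm from the intended spot, while the top camera agreed within about 6 mm. I took the side figure as unreliable because it looks through the clear cover and sees only one face of the stamp.

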